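Press the seal of a filled jar: three clicks and hold

TASK

Bond the liner seal of the freshly closed lilac jar that stands by itself on the right of the hand press: set it down gently and upright in the round white nest of the pulled-out carriage, let go of it, and slide the carriage fully home under the press. Then pull the press lever down by its rubber grip exactly three clicks, counted by feel and never a fourth, and finish while holding it there, because the lever springs back up as soon as it is let go. Leave the tally counter, marker and snips where they are.

Things in the scene. Friction and masses are not known exactly. Their poses are not given: they have to be found in the camera images.
- jar: the jar to press: closed lilac screw jar standing upright by itself on the table, to the right of the press and well in front of the mass of other jars; 58 mm diameter, 47 mm high, 65 g (may vary), lid fixed. Origin: centre of its underside, z up. Take it round the lid from above.
- press: blue-grey hand press fixed to the table, base 250 x 120 mm, about 225 mm high. Origin: on the table, straight under the ram. x points from its front (open side, towards the robot) to its back, y to its left seen from the robot, z up. The head round the ram spans x -29 to 80, y -30 to 30, z 118 to 200 mm.
- nest (a point): centre of the floor of the round white nest on the carriage, where the jar's underside comes to stand (23 mm above the table; axes as the press). The nest is a 15 mm high white ring, 63 mm inner diameter, flared at the rim: the jar drops in with about 2 mm play all round.
- carriage (a joint): how far the carriage is pulled out of the press, m: 0 = fully home (nest under the ram), 0.11 = fully out towards the front (press -x). It starts 0.095 to 0.11 out, slides stiffly (about 2 N friction) and stays where it is left.
- carriage_knob (a point): grip point of the carriage's upright black knob, 18 mm diameter, 62 mm above the table, on a bracket at the carriage's left side (70 mm in front of and 95 mm left of the nest centre); the knob's top is 9 mm higher, the bracket's upper face 31 mm above the table. Pinch it from above to push the carriage along press +x.
- lever (a joint): press lever angle, rad: 0 = up at rest, 40 degrees above horizontal, growing as the grip is pulled down and forward. A sprung roller on a toothed wheel clicks every 0.262 rad (15 deg): notches at 0.262, 0.524, 0.785, 1.047, stop 1.309, tooth tops halfway. Return spring at the grip: 5 N at rest to 9 N at the third click, 3 N more before, less after each tooth; it returns to 0 when let go.
- handgrip: black rubber grip at the lever's end: cylinder 22 mm thick, 72 mm long, lying along press y, on the right of the press. Origin: its middle, about 250 mm above the table at rest, 142 mm three clicks down. It is a sleeve that turns freely on the lever's end. Pinch it, or push it down from above.
- lever_pivot (a point): point on the lever's hinge axis (which runs along press y) beside the handgrip's origin, 155 mm above the table: the handgrip's origin runs on a circle of 150 mm radius about it, in the press x-z plane, at (lever - 0.698) rad below the horizontal on the front side.
- presser: round presser foot under the ram, 54 mm diameter, rubber face, sprung on the ram. Origin: centre of its lower face, 73 mm above the table at rest. The lever lowers the ram 3 mm a click; the foot meets the jar's lid (70 mm high in the nest) at the first click and presses it with about 25 N at the third.
- tally: chromed tally counter, 55 mm, to leave alone
- marker: white marker pen with a black cap, 136 mm long, to leave alone
- snips: scissors with red handles, 149 mm long, to leave alone
Things that resemble listed ones, but are neither listed nor needed, are in the scene too. There is more than one size of the jar; the job needs the smallest.

How it is judged:
By the outcome, as a careful person would: the job done as asked, in the order asked, and still so for the second after the job is handed in, while the arm keeps its last pose, push and grip.
It also fails if it takes over 72 s, if anything falls off the work surface, if the arm or the gripper's body presses on something with over 40 N, if the wrist force passes 120 N, or if a joint passes its speed limit or range.

ROBOT

A 6-joint arm with a two-finger parallel gripper is mounted at the origin on a cart in front of the work surface, level with it; the furniture and walls round the work are solid. World frame = base frame: x ahead of the robot, y to its left, z up, the work surface at z = 0. Lengths are in mm, angles in degrees, forces in N, time in s.
With the tool pointing down it reaches from about 275 to 725 mm from the base axis. Payload 15.9 kg.
Tool frame: the origin (TCP) lies at the very end of the fingers, on their centre line; the grasp point (between the pads) lies 19 mm behind it; z points along the fingers, y is the direction in which the jaws open and shut (so a half turn about z gives the same grasp; the last joint's range is limited). The gripper opens to 85 mm and grips with 20 to 120 N. Pads are 22 mm wide; open, the fingers measure 114 mm over their backs; the gripper's body (76 mm by 85 mm) begins 54 mm behind the grasp point. The pads swing forward as they close: fully open they stand 13 mm farther back than shut.
Start: joints at [-72.88, 12.198, -1.971, 75.831, 0, 90], TCP at [147.181, -477.832, 211.306] pointing down, gripper open.
Joint ranges: [-170.91, 170.91], [-42.67, 98.43], [-65.05, 77.54], [-120.47, 116.71], [-90, 82.35], [-180, 180]. Speed limits (degrees/s): [108.29, 108.29, 136.94, 147.25, 180, 180].

INTERFACE

Orientations are given as a 3x3 rotation matrix whose columns are the frame's x, y, z axes.
In Python, from rig import monitor, read_camera, get_calibration, hand_in gives the robot as it stands. The module is installed in compiled form; this text tells all that it offers.
- The arm moves only by the tool apply_moves, never from a script. Its argument "commands" is a list that holds one entry, the list of rows, each a list of 4 numbers: the shift along the tool's x, y, z as a fraction of full scale, then the turn about the tool's z as a fraction of full scale. In form: [[[x, y, z, twist], ...]]. A call has exactly 5 rows; each row is the pose to reach, as a shift and turn from the pose commanded when the call began, along the tool's axes at that moment; what a row does not reach only later rows make up. Full scale, the value 1, is 50 cm for a shift and pi/2 rad for a turn. A row lasts 1/8 s, in which the tool goes at most 62.5 mm and 10.7 degrees, less where a joint would pass 70% of its speed; a pose out of reach is approached as far as the arm can. A call with a number of a shift or a turn outside -1 to 1 is refused whole. A call with a gripper value outside its range is refused whole. "jaw" is the opening, from 0 (shut) to 1 (fully open), set as the call begins (left out, the last holds). The fingers move at their own pace and stop on an object; "squeeze" is the grip in N (left out, the last holds). Time passes only in rows, so rows that repeat a pose let the fingers close, or fill a call up. It gives the time, the measured TCP pose, the force and the opening at its end, in the units of the state.
- monitor.observe(): the state, without advancing time (a new reading comes with each control period).
- read_camera(name): name is "scene" or "top" or "wrist"; returns the picture (384x512x3 uint8, blue, green, red); there is no depth.
- get_calibration(name): a dict with "vfov" (degrees; the focal length in pixels is half the picture's height over the tangent of half this angle, whatever the lens; pixels are square), "cx", "cy" (the principal point, pixels), "distortion" ([k1, k2, p1, p2, k3] as OpenCV has them; the pictures are not rectified), "R" (3x3) and "t" (3): a world point X has camera coordinates R X + t. Camera axes: x right, y down, z forward; pixel columns grow to the right and rows downward; lengths in mm; the calibration is good to about 2 mm. A picture is of the moment at which its call begins: read the wrist's pose just before it. get_calibration takes no time and is no camera call; for the wrist camera it gives the pose at the moment of the call.
- hand_in(): hands the job in, once; it reports no verdict.
The state is a dict: "time": time; "joints": joint angles; "joint_velocities": joint speeds; "effort": joint torques, N m; "tcp_pos": TCP position; "tool_rot": TCP orientation; "contact_force": force on the tool from outside, world axes, zero at the start; "wrist_torque": the same for the moment, N m; "width": opening from 0.0 (shut) to 1.0 (fully open).
Only numpy, scipy, OpenCV 4.12 (cv2) and the standard library are available. Lean on these libraries where they do the work, as an engineer would, in place of code of your own. Each camera call takes 0.05 s, during which the arm holds its last target.

## Working session

There is one attempt and no reset: what is moved stays moved. The work goes in short steps, Python scripts to look and compute and a tool call to move; the robot and the scene stay as the last step left them, time stands still between calls to the robot, and variables do not carry over. Pictures are saved under pics/ and viewed, and the job is handed in when it is done.

Besides the shell and the picture viewer there is one more tool, called after "Call:" in YAML: its name, and indented under it one key for each argument. apply_moves: Moves the arm, as the interface text tells. Shift numbers are shares of 50 cm and turn numbers shares of pi/2 rad, none past 1 either way. Its arguments: {"type":"object","properties":{"commands":{"type":"array","items":{"type":"array","items":{"type":"array","items":{"type":"number"}}}},"jaw":{"type":"number"},"squeeze":{"type":"number"}},"required":["commands"]}

```bash
mkdir -p pics; cat > h.py <<'E'
import numpy as np, cv2
from rig import monitor, read_camera, get_calibration
def cal(n):
    c=get_calibration(n); f=192/np.tan(np.radians(c['vfov'])/2)
    K=np.array([[f,0,c['cx']],[0,f,c['cy']],[0,0,1.]])
    return K,np.array(c['distortion'],float),np.array(c['R'],float),np.array(c['t'],float).reshape(3)
def ray(C,u,v):
    K,d,R,t=C
    p=cv2.undistortPoints(np.array([[[u,v]]],float),K,d)[0,0]
    return -R.T@t, R.T@np.array([p[0],p[1],1.])
def onz(C,u,v,z):
    o,d=ray(C,u,v); return o+d*(z-o[2])/d[2]
def tri(L):
    A=np.zeros((3,3));b=np.zeros(3)
    for C,u,v in L:
        o,d=ray(C,u,v); d/=np.linalg.norm(d);P=np.eye(3)-np.outer(d,d);A+=P;b+=P@o
    X=np.linalg.solve(A,b)
    return X,[np.linalg.norm((np.eye(3)-np.outer(d/np.linalg.norm(d),d/np.linalg.norm(d)))@(X-o)) for o,d in [ray(*l) for l in L]]
def proj(C,X):
    K,d,R,t=C
    return cv2.projectPoints(np.array([X],float),cv2.Rodrigues(R)[0],t,K,d)[0][0,0]
E
python3 - <<'E'
from h import *
print(monitor.observe())
for n in ('scene','top','wrist'):
    im=read_camera(n); cv2.imwrite(f'pics/{n}0.png',im); print(n,get_calibration(n))
E
```

```text
{'time': 0.0, 'joints': array([-7.28788953e+01,  1.22247409e+01, -2.00924410e+00,  7.58309451e+01,
        4.21277093e-04,  8.99988739e+01]), 'joint_velocities': array([-0.04684283,  0.01562772,  0.00605406, -0.01740489, -0.01257421,
       -0.00857367]), 'effort': array([ 3.52768002e-03, -6.86158204e+01,  4.87116838e+01,  1.73767016e-02,
        1.11095251e-04, -1.03100334e-05]), 'tcp_pos': array([ 147.09008215, -477.48950014,  210.80976443]), 'tool_rot': array([[ 9.55678857e-01,  2.94410963e-01, -3.26591467e-04],
       [ 2.94411144e-01, -9.55678241e-01,  1.08518819e-03],
       [ 7.37494119e-06, -1.13324358e-03, -9.99999358e-01]]), 'contact_force': array([-0.95047485,  0.01765307, -0.48526411]), 'wrist_torque': array([-0.01602655, -0.01715255, -0.01241683]), 'width': 0.9994544318744357}
scene {'vfov': 50.11457989349129, 'cx': 248.39441693251177, 'cy': 197.40333635686198, 'distortion': array([-0.11556799,  0.        ,  0.        ,  0.        ,  0.        ]), 'R': array([[-0.76738949, -0.64111651,  0.00911014],
       [-0.44558525,  0.5230224 , -0.72656821],
       [ 0.46105007, -0.
[... 179 characters left out ...]
: array([0.01185088, 0.        , 0.        , 0.        , 0.        ]), 'R': array([[ 0.0216503 , -0.99862742,  0.0476922 ],
       [-0.99235085, -0.02726432, -0.12040122],
       [ 0.12153625, -0.04472067, -0.99157904]]), 't': array([ 113.44765441,  560.15550885, 1342.1155016 ])}
wrist {'vfov': 59.49689003703668, 'cx': 253.43167322310595, 'cy': 194.84297348291005, 'distortion': array([-0.06661705,  0.        ,  0.        ,  0.        ,  0.        ]), 'R': array([[ 2.94021650e-01, -9.55798739e-01, -1.98292002e-04],
       [-9.20558842e-01, -2.83236997e-01,  2.68976249e-01],
       [-2.57143323e-01, -7.89023009e-02, -9.63146790e-01]]), 't': array([-499.78717696,  -35.95774431,  379.18278151])}
```

View pics/scene0.png

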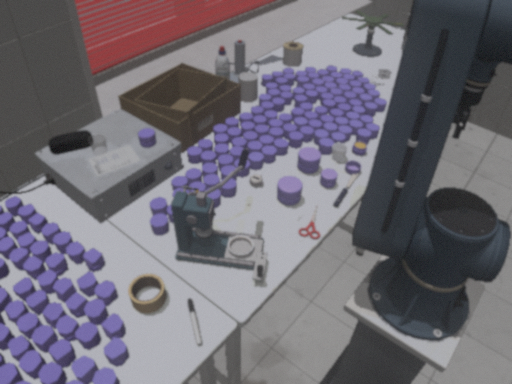

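View pics/top0.png

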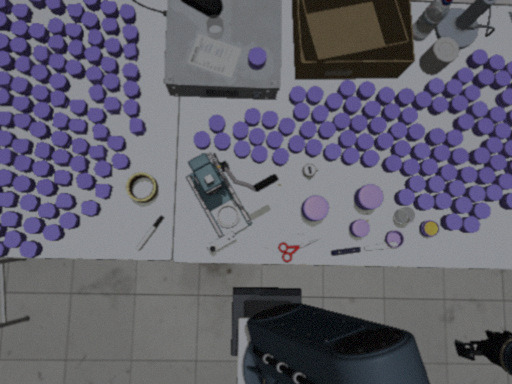

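View pics/wrist0.png

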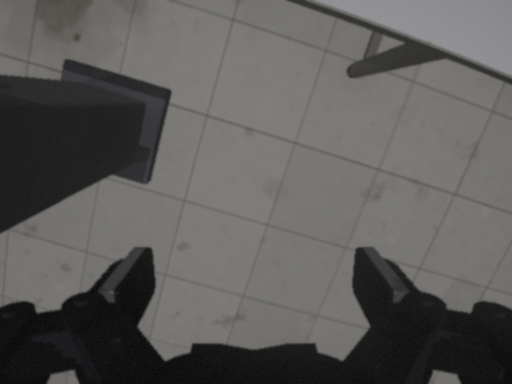

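```bash
python3 - <<'E'
from h import *
t=cv2.imread('pics/top0.png'); s=cv2.imread('pics/scene0.png')
cv2.imwrite('pics/t1.png',cv2.resize(t[140:275,180:450],None,fx=2.95,fy=2.95,interpolation=2))
cv2.imwrite('pics/s1.png',cv2.resize(s[130:300,150:400],None,fx=3.2,fy=3.2,interpolation=2))
C=cal('top')
for n,u,v,z in [('jar',360,228,47),('ring',394,239,30),('big1',316,208,60),('big2',370,197,60),('nest',228,215,30),('knob',212,249,70),('grip',266,183,250),('edge',300,262,0),('tally',310,171,10),('sn',290,250,0)]: print(n,onz(C,u,v,z).round())
E
```

```text
jar [ 450. -234.   47.]
ring [ 417. -354.   30.]
big1 [511. -85.  60.]
big2 [ 552. -265.   60.]
nest [483. 202.  30.]
knob [371. 249.  70.]
grip [561.  96. 250.]
edge [333. -44.   0.]
tally [643. -74.  10.]
sn [373.  -9.   0.]
```

View pics/t1.png

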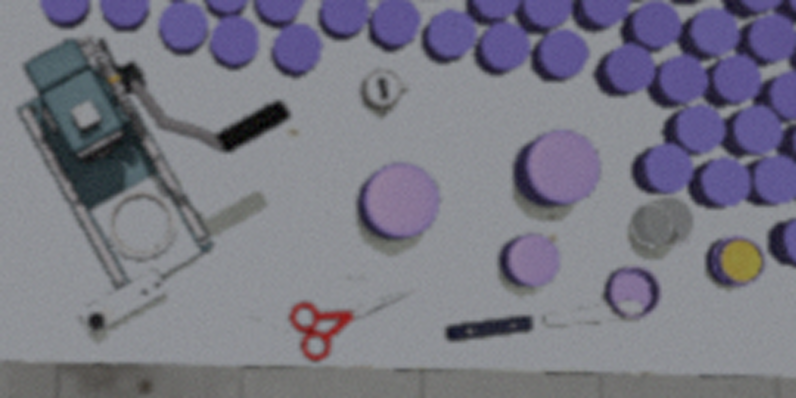

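View pics/s1.png

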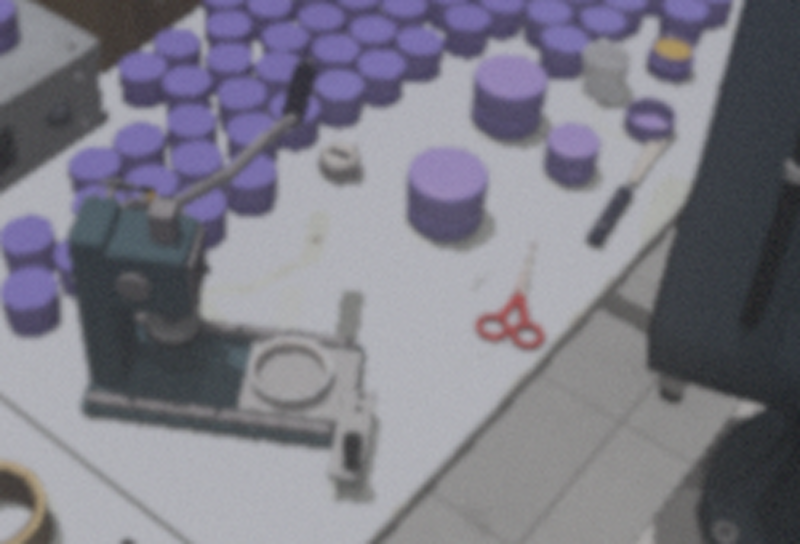

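```bash
python3 - <<'E'
from h import *
o=monitor.observe(); R=o['tool_rot'];p=o['tcp_pos']
K,d,Rc,t=cal('wrist'); c=-Rc.T@t
print('cam in tool',R.T@(c-p), 'cam axes in tool',(Rc@R).round(2), K[0,0])
C=cal('top');S=cal('scene')
im=cv2.imread('pics/top0.png')
hsv=cv2.cvtColor(im,cv2.COLOR_BGR2HSV)
m=cv2.inRange(hsv,(120,30,60),(160,140,255)); 
n,l,st,ce=cv2.connectedComponentsWithStats(m)
for i in range(1,n):
    if st[i,4]>80: print(st[i],ce[i].round(1),hsv[int(ce[i][1]),int(ce[i][0])])
E
```

```text
cam in tool [ 6.71885343e+01  2.49577314e-02 -1.63817327e+02] cam axes in tool [[-0.    1.   -0.  ]
 [-0.96 -0.   -0.27]
 [-0.27  0.    0.96]] 335.95149031350485
[ 44   0  19  11 140] [52.9  3.8] [124 106 135]
[ 99   0  19  15 207] [107.9   6.7] [125 104 142]
[   0    3   99   79 3610] [43.6 41.3] [125 106  48]
[118   3  18  17 212] [126.6  11.5] [125 104 140]
[ 0 11  8 16 95] [ 2.7 18.3] [125 107 136]
[101  16  18  16 215] [109.2  23.9] [125 107 141]
[122  23  17  17 219] [129.6  31.2] [125 105 141]
[  67   28   79  108 2863] [109.3  79.2] [125 106 139]
[103  37  36  24 445] [120.9  47.6] [125 109  54]
[248  46  19  24 329] [256.9  56.8] [125 104 144]
[  288    49   224   184 17820] [425.1 138.6] [130  99  54]
[  0  70  30  36 562] [10.7 85.6] [126  98  99]
[  30   71   57   49 1241] [54.1 96.9] [124 105 138]
[289  85  35  36 736] [304.4  99.5] [116  34 129]
[  0  95  47  44 910] [ 22.6 117.3] [126 109 140]
[  50  107   80   83 2656] [ 89.4 150.5] [125 102 130]
[ 232  108   64   58 2246] [262.2 136.1] [125 106 145]
[ 51 112  37  22 467] [ 68.6 122.6] [123 105  68]
[208 114  23  36 5
[... 236 characters left out ...]

[ 34 176  20  20 253] [ 44.5 186.7] [125 105 139]
[ 94 183  18  16 223] [102.3 190.4] [125 102 147]
[354 184  30  26 572] [369.1 196.5] [132  60 148]
[  0 191  15  17 217] [  6.6 198.7] [123  97 145]
[ 17 193  21  18 259] [ 27.8 202. ] [124  97 144]
[ 22 193  52  41 770] [ 47.3 212.1] [124  98 146]
[505 193   7  16  90] [508.5 199.9] [125 104 140]
[301 195  28  26 566] [314.9 207.8] [137  53 150]
[ 81 200  17  17 236] [ 89.  207.6] [124 104 144]
[  0 211  21  20 276] [  8.5 218.9] [124 101 144]
[ 41 212  38  29 530] [ 59.5 226. ] [122  78  59]
[349 219  21  18 288] [359.5 227.9] [131  59 148]
[  0 230  38  28 609] [ 18.2 244.1] [124 101  96]
[385 230  19  18 231] [394.4 237.8] [133  60 144]
```

Call:
apply_moves:
  commands:
    - [[0.1,-0.05,0.02,0],[0.2,-0.1,0.04,0],[0.3,-0.15,0.07,0],[0.4,-0.2,0.1,0],[0.5,-0.25,0.12,0]]
  jaw: 1
  squeeze: 40

```text
time: 0.78
tcp_pos: [350.1, -283.2, 150.7]
tool_rot: [[0.956, 0.294, -0.0], [0.294, -0.956, 0.0], [-0.0, -0.0, -1.0]]
contact_force: [0.7, -1.4, 0.2]
width: 0.998
```

Call:
apply_moves:
  commands:
    - [[0.05,-0.01,0,0],[0.1,-0.025,0,0],[0.1,-0.025,0,0],[0.1,-0.025,0,0],[0.1,-0.025,0,0]]

```text
time: 1.4
tcp_pos: [392.8, -258.5, 151.3]
tool_rot: [[0.956, 0.293, -0.0], [0.293, -0.956, 0.0], [-0.0, -0.0, -1.0]]
contact_force: [-0.9, 0.2, 0.0]
width: 1.0
```

```bash
python3 - <<'E'
from h import *
import pickle
print(monitor.observe()['tcp_pos'],monitor.observe()['time'])
c=cal('wrist'); im=read_camera('wrist'); cv2.imwrite('pics/w1.png',im); pickle.dump(c,open('c1.pkl','wb'))
E
```

```text
[ 392.81158039 -258.51149494  151.28612538] 1.4
```

View pics/w1.png

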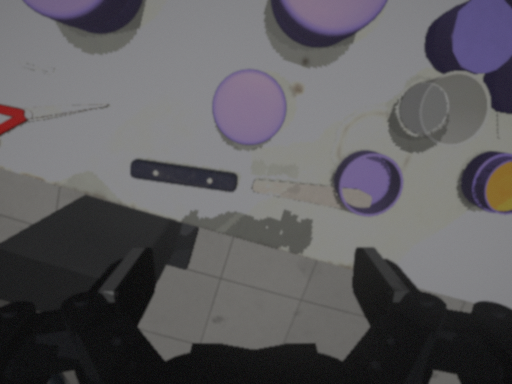

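```bash
cat >> h.py <<'E'
def lidmask(im,near):
    hsv=cv2.cvtColor(im,cv2.COLOR_BGR2HSV)
    m=cv2.inRange(hsv,(122,30,90),(165,140,255))
    n,l,st,ce=cv2.connectedComponentsWithStats(m)
    i=min((i for i in range(1,n) if st[i,4]>150),key=lambda i:np.hypot(*(ce[i]-near)))
    return (l==i).astype(np.uint8),st[i],ce[i]
def lid(im,near):
    m,st,ce=lidmask(im,near)
    cs=max(cv2.findContours(m,0,cv2.CHAIN_APPROX_NONE)[0],key=cv2.contourArea)
    return cv2.fitEllipse(cv2.convexHull(cs))
E
python3 - <<'E'
from h import *
import pickle
c1=pickle.load(open('c1.pkl','rb')); im=cv2.imread('pics/w1.png')
e=lid(im,(249,107)); print(e, onz(c1,*e[0],47))
h=cv2.cvtColor(im,cv2.COLOR_BGR2HSV);print(h[107,215:290:4].tolist(),h[60:160:5,249].tolist())
X=onz(c1,*e[0],47)
o=monitor.observe();R=o['tool_rot'];p=o['tcp_pos'];print(R.T@(X-p))
E
```

```text
((248.7364044189453, 106.66838836669922), (74.20413208007812, 76.2571029663086), 178.78868103027344) [ 452.27445687 -236.66987398   47.        ]
[[134, 67, 137], [137, 51, 139], [140, 50, 139], [139, 51, 140], [140, 47, 140], [138, 49, 140], [140, 50, 139], [140, 49, 140], [141, 50, 138], [138, 49, 141], [140, 50, 139], [141, 47, 140], [140, 50, 139], [141, 48, 139], [138, 48, 139], [140, 50, 139], [137, 51, 139], [132, 67, 138], [15, 4, 126]] [[120, 6, 136], [120, 6, 138], [130, 70, 135], [146, 37, 138], [144, 39, 138], [142, 42, 140], [143, 44, 139], [141, 44, 138], [140, 46, 138], [139, 50, 139], [139, 51, 139], [139, 50, 139], [139, 52, 138], [138, 51, 139], [136, 55, 140], [135, 56, 140], [133, 65, 141], [130, 23, 101], [30, 4, 119], [110, 6, 139]]
[ 63.21612582  -3.46442192 104.32548876]
```

Call:
apply_moves:
  commands:
    - [[0.063,-0.0035,0.02,0],[0.126,-0.007,0.06,0],[0.126,-0.007,0.08,0],[0.126,-0.007,0.08,0],[0.126,-0.007,0.08,0]]

```text
time: 2.08
tcp_pos: [452.1, -236.7, 112.0]
tool_rot: [[0.956, 0.294, 0.0], [0.294, -0.956, -0.0], [0.0, 0.0, -1.0]]
contact_force: [-0.1, -0.2, -0.3]
width: 1.0
```

```bash
python3 - <<'E'
from h import *
import pickle
o=monitor.observe();R=o['tool_rot'];p=o['tcp_pos'];print(p,o['time'])
c=cal('wrist'); im=read_camera('wrist'); cv2.imwrite('pics/w2.png',im)
c1=pickle.load(open('c1.pkl','rb'))
e1=lid(cv2.imread('pics/w1.png'),(249,107)); u=proj(c,[452,-236.7,47]); e=lid(im,u); print(u,e)
X,r=tri([(c1,*e1[0]),(c,*e[0])]);print(X,r,onz(c,*e[0],47))
T=cal('top');et=lid(cv2.imread('pics/top0.png'),(360,228));S=cal('scene');es=lid(cv2.imread('pics/scene0.png'),(329,172));print(es)
print(onz(T,*et[0],47),tri([(c1,*e1[0]),(c,*e[0]),(T,*et[0]),(S,*es[0])]))
print('d',R.T@(X-p))
E
```

```text
[ 452.12964117 -236.7419709   111.96063356] 2.075
[253.04459093 199.46382533] ((253.20616149902344, 197.4781494140625), (78.88275909423828, 81.47447967529297), 96.8791732788086)
[ 452.21743224 -236.69183123   42.63977118] [np.float64(0.060916216962065166), np.float64(0.060916216962067546)] [ 453.43576714 -236.37999404   47.        ]
((328.2257080078125, 177.33897399902344), (18.130695343017578, 19.665903091430664), 2.040194034576416)
[ 451.13860736 -235.67980089   47.        ] (array([ 451.89535036, -237.28932923,   30.33538012]), [np.float64(0.758947255521121), np.float64(2.9596750057694785), np.float64(3.4756022122034467), np.float64(4.488678644989835)])
d [ 7.65848734e-02 -5.35392535e-02  6.93208731e+01]
```

View pics/w2.png

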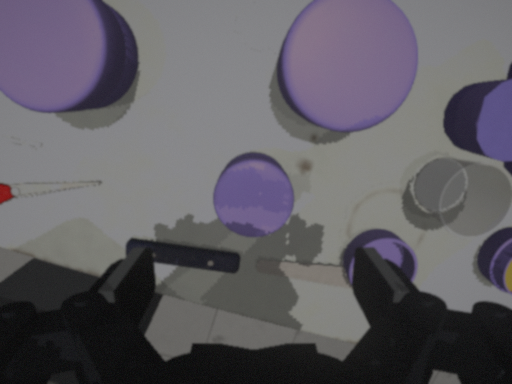

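```bash
python3 - <<'E'
from h import *
c=cal('wrist')
x=np.array([.956,.294,0]);y=np.array([.294,-.956,0])
for s in(-1,1):
  for a in (42,57):
    for b in(-11,11): print(s,a,b,proj(c,np.array([453,-236.5,0])+s*a*y+b*x).round())
E
```

```text
-1 42 -11 [204. 195.]
-1 42 11 [203. 170.]
-1 57 -11 [186. 195.]
-1 57 11 [185. 170.]
1 42 -11 [302. 195.]
1 42 11 [303. 170.]
1 57 -11 [320. 195.]
1 57 11 [321. 170.]
```

Call:
apply_moves:
  commands:
    - [[0.002,0,0.06,0],[0.002,0,0.12,0],[0.002,0,0.17,0],[0.002,0,0.192,0],[0.002,0,0.192,0]]

```text
time: 2.75
tcp_pos: [453.3, -236.1, 15.5]
tool_rot: [[0.956, 0.294, -0.0], [0.294, -0.956, 0.0], [-0.0, -0.0, -1.0]]
contact_force: [0.5, -0.2, 0.4]
width: 1.002
```

Call:
apply_moves:
  commands:
    - [[0,0,0,0],[0,0,0,0],[0,0,0,0],[0,0,0,0],[0,0,0,0]]
  jaw: 0.4
  squeeze: 30

```text
time: 3.38
tcp_pos: [454.2, -236.3, 16.6]
tool_rot: [[0.956, 0.294, 0.002], [0.294, -0.956, -0.001], [0.001, 0.001, -1.0]]
contact_force: [-2.3, 0.4, 10.9]
width: 0.669
```

Call:
apply_moves:
  commands:
    - [[0,0,-0.01,0],[0,0,-0.03,0],[0,0,-0.1,0],[0,0,-0.2,0],[0,0,-0.25,0]]

```text
time: 4.0
tcp_pos: [454.4, -236.4, 143.6]
tool_rot: [[0.956, 0.294, 0.003], [0.294, -0.956, -0.002], [0.002, 0.002, -1.0]]
contact_force: [-0.3, -0.2, -0.3]
width: 0.659
```

```bash
python3 - <<'E'
from h import *
o=monitor.observe();print(o['tcp_pos'],o['contact_force'],o['width'])
cv2.imwrite('pics/w3.png',read_camera('wrist'))
E
```

```text
[ 454.38486573 -236.35897809  143.61149136] [-0.267165   -0.18347738 -0.27771422] 0.6585078157891328
```

View pics/w3.png

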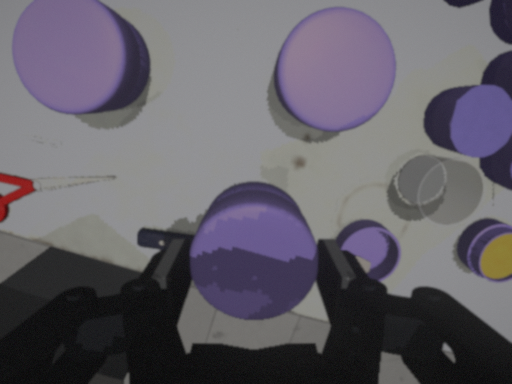

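Call:
apply_moves:
  commands:
    - [[0.025,-0.11,-0.04,-0.1],[0.05,-0.22,-0.08,-0.2],[0.075,-0.33,-0.12,-0.3],[0.1,-0.44,-0.16,-0.4],[0.125,-0.55,-0.2,-0.48]]

```text
time: 4.68
tcp_pos: [431.8, 47.0, 241.4]
tool_rot: [[0.491, 0.871, 0.001], [0.871, -0.491, 0.0], [0.0, 0.001, -1.0]]
contact_force: [1.7, -0.7, -1.4]
width: 0.661
```

Call:
apply_moves:
  commands:
    - [[0,0,0,0],[0,0,0,0],[0,0,0,0],[0,0,0,0],[0,0,0,0]]

```text
time: 5.3
tcp_pos: [432.3, 44.7, 240.1]
tool_rot: [[0.496, 0.868, -0.0], [0.868, -0.496, -0.0], [-0.0, -0.0, -1.0]]
contact_force: [0.3, -1.1, 0.6]
width: 0.661
```

```bash
python3 - <<'E'
from h import *
import pickle
o=monitor.observe();print(o['tcp_pos'],o['contact_force'],o['width'],o['joints'])
c=cal('wrist'); pickle.dump(c,open('c4.pkl','wb'))
cv2.imwrite('pics/w4.png',read_camera('wrist'))
E
```

```text
[432.2891278   44.66746273 240.12352026] [ 0.29282583 -1.09360553  0.64372721] 0.6612099489031326 [ 5.90120202e+00  4.29642681e+00 -7.10665614e+00  7.86197057e+01
 -2.45204315e-03  1.25659815e+02]
```

View pics/w4.png

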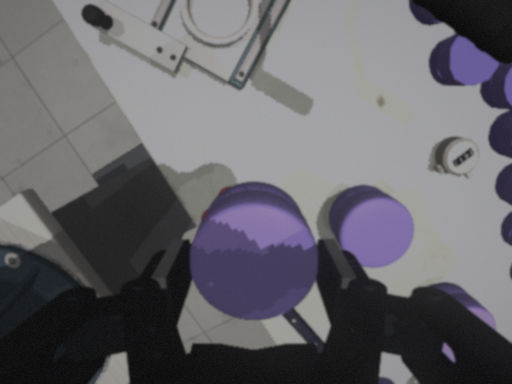

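Call:
apply_moves:
  commands:
    - [[0.04,-0.03,0,0],[0.09,-0.06,0,0],[0.09,-0.06,0,0],[0.09,-0.06,0,0],[0.09,-0.06,0,0]]

```text
time: 5.98
tcp_pos: [428.6, 98.6, 240.3]
tool_rot: [[0.496, 0.868, -0.0], [0.868, -0.496, -0.0], [-0.0, 0.0, -1.0]]
contact_force: [0.1, 0.4, -0.6]
width: 0.661
```

```bash
python3 - <<'E'
from h import *
import pickle
o=monitor.observe();print(o['tcp_pos'],o['contact_force'],o['width'],o['joints'])
c=cal('wrist'); pickle.dump(c,open('c5.pkl','wb'))
cv2.imwrite('pics/w5.png',read_camera('wrist'))
E
```

```text
[428.5683478   98.63485671 240.31783681] [ 0.12472162  0.40817725 -0.61850192] 0.6605075519806474 [ 1.29653498e+01  4.88784117e+00 -6.42952584e+00  7.86858078e+01
 -5.82063276e-03  1.32692178e+02]
```

View pics/w5.png

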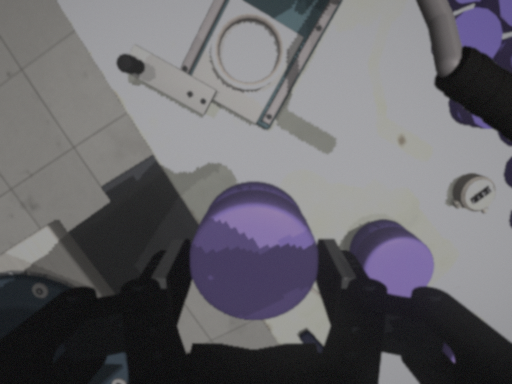

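```bash
python3 - <<'E'
from h import *
im=cv2.imread('pics/w5.png')
cv2.imwrite('pics/w5z.png',cv2.resize(im[0:160,110:310],None,fx=3.7,fy=3.7,interpolation=2))
E
```

```text
(no output)
```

View pics/w5z.png

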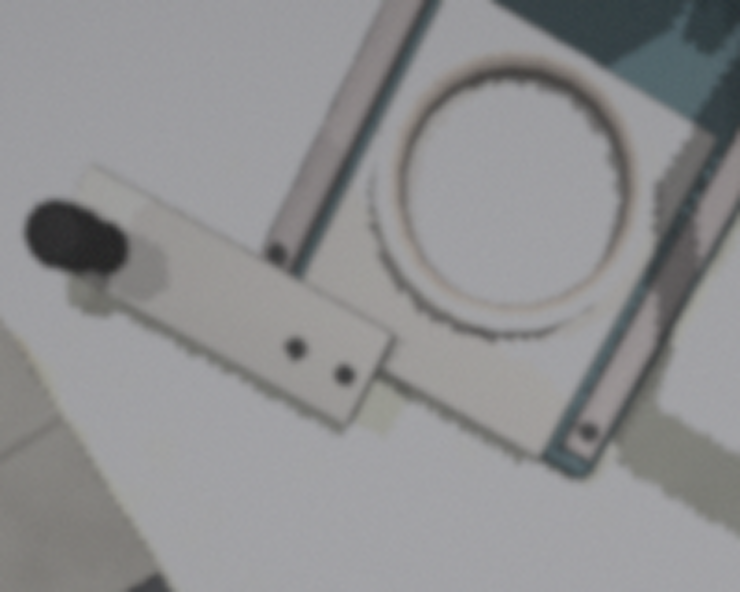

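```bash
python3 - <<'E'
from h import *
import pickle
c=pickle.load(open('c5.pkl','rb'))
f=lambda x,y:(110+x/3.7,y/3.7)
for a,b in [((375,0),(265,245)),((440,0),(295,270)),((735,225),(600,468)),((92,165),(395,335)),((110,300),(345,430)),((490,0),(715,130))]:
    A=onz(c,*f(*a),23);B=onz(c,*f(*b),23);d=A-B;print(A.round(1),B.round(1),np.degrees(np.arctan2(d[1],d[0])))
print('nest38',onz(c,*f(517,183),38),'knob71',onz(c,*f(57,235),71))
T=cal('top')
t=cv2.imread('pics/top0.png')
cv2.imwrite('pics/t2.png',cv2.resize(t[145:265,180:300],None,fx=5,fy=5,interpolation=2))
E
```

```text
[474.9 268.3  23. ] [413. 228.  23.] 33.05725930990664
[490.6 259.2  23. ] [416.8 217.7  23. ] 29.343896438379037
[534.2 165.   23. ] [466.3 123.3  23. ] 31.545465334517953
[381.5 272.4  23. ] [432.6 187.3  23. ] 121.0102820256696
[365.  238.4  23. ] [405.3 171.2  23. ] 121.01812801509743
[502.7 252.2  23. ] [541.3 190.7  23. ] 122.09751486004812
nest38 [484.01735768 204.16727527  38.        ] knob71 [374.25891402 248.53036512  71.        ]
```

View pics/t2.png

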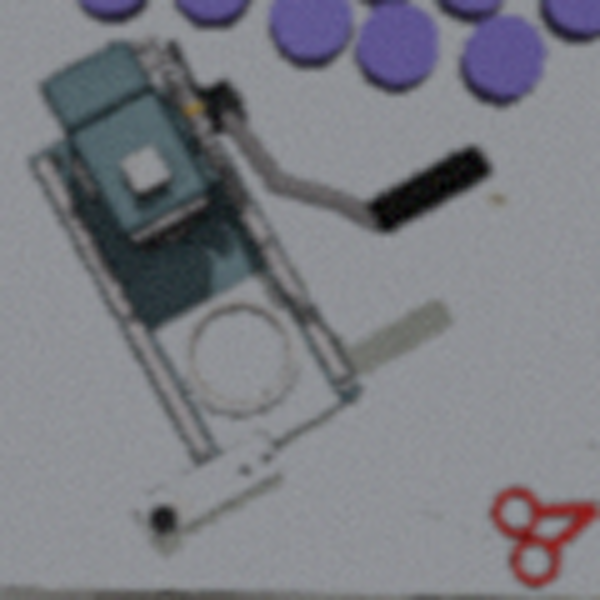

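Call:
apply_moves:
  commands:
    - [[0,0,0,-0.11],[0,0,0,-0.22],[0,0,0,-0.33],[0,0,0,-0.44],[0,0,0,-0.55]]

```text
time: 6.65
tcp_pos: [428.6, 98.8, 240.3]
tool_rot: [[-0.344, 0.939, 0.0], [0.939, 0.344, -0.0], [-0.0, 0.0, -1.0]]
contact_force: [0.6, -0.2, -0.9]
width: 0.666
```

Call:
apply_moves:
  commands:
    - [[0,0,0,-0.1],[0,0,0,-0.128],[0,0,0,-0.128],[0,0,0,-0.128],[0,0,0,-0.128]]

```text
time: 7.28
tcp_pos: [428.5, 99.2, 240.3]
tool_rot: [[-0.519, 0.855, -0.0], [0.855, 0.519, -0.0], [-0.0, -0.0, -1.0]]
contact_force: [-0.2, -0.0, 0.2]
width: 0.661
```

```bash
python3 - <<'E'
from h import *
import pickle
o=monitor.observe();print(o['tcp_pos'],o['tool_rot'].round(3),o['contact_force'],o['width'],o['joints'])
c=cal('wrist'); pickle.dump(c,open('c6.pkl','wb'))
im=read_camera('wrist');cv2.imwrite('pics/w6.png',im)
E
```

```text
[428.53788264  99.1505763  240.30284048] [[-0.519  0.855 -0.   ]
 [ 0.855  0.519 -0.   ]
 [-0.    -0.    -1.   ]] [-0.15911264 -0.00026161  0.2168293 ] 0.6607862673745281 [ 1.30279185e+01  4.89623914e+00 -6.42241063e+00  7.86826484e+01
 -8.57873054e-04  7.17328285e+01]
```

View pics/w6.png

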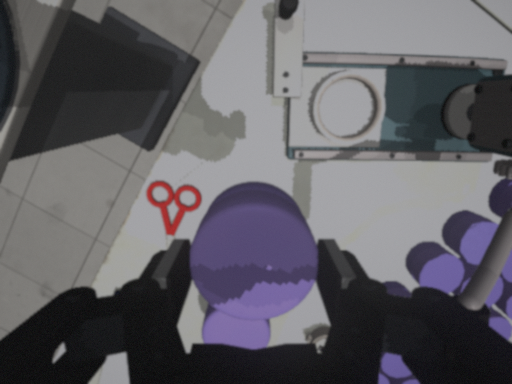

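```bash
python3 - <<'E'
from h import *
im=cv2.imread('pics/w6.png')
cv2.imwrite('pics/w6z.png',cv2.resize(im[0:170,265:510],None,fx=3.2,fy=3.2,interpolation=2))
E
```

```text
(no output)
```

View pics/w6z.png

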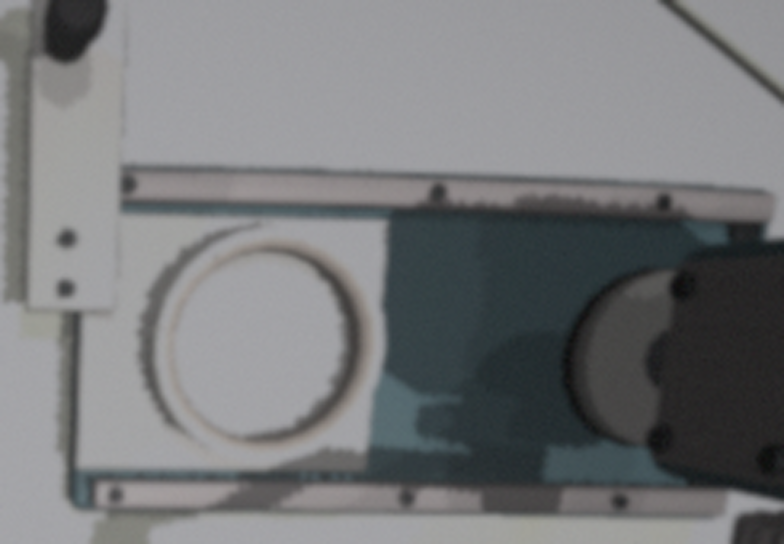

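```bash
python3 - <<'E'
from h import *
import pickle
c4,c5,c6=[pickle.load(open(f'c{i}.pkl','rb')) for i in(4,5,6)]
f5=lambda x,y:(110+x/3.7,y/3.7); f6=lambda x,y:(265+x/3.2,y/3.2)
n5=f5(517,183);n6=f6(271,343)
print('nest',tri([(c5,*n5),(c6,*n6)]),onz(c5,*n5,38),onz(c6,*n6,38))
print('knobtop',tri([(c4,97,14),(c5,*f5(55,235))]))
# holes on bracket
for a,b in [((296,348),(66,238)),((345,374),(66,288))]: print('hole',tri([(c5,*f5(*a)),(c6,*f6(*b))]))
for h in(20,26):
 for a,b in [((125,165),(775,192)),((125,183),(663,202)),((115,495),(620,501)),((90,507),(725,517))]:
  A=onz(c6,*f6(*a),h);B=onz(c6,*f6(*b),h);d=B-A;print(h,np.degrees(np.arctan2(d[1],d[0])),A.round(1))
# held lid
o=monitor.observe();R=o['tool_rot'];p=o['tcp_pos']
h=cv2.cvtColor(cv2.imread('pics/w6.png'),cv2.COLOR_BGR2HSV)
m=cv2.inRange(h,(115,60,30),(150,255,255));print([ (r,np.where(m[r,150:360])[0][[0,-1]]+150) for r in (200,220,240,260,280,300,310,315)])
X=onz(c6,254,257,p[2]+31);print('lid in tool',R.T@(X-p))
E
```

```text
nest (array([484.41912544, 205.68703281,  31.28690437]), [np.float64(0.6595329672337403), np.float64(0.659532967233771)]) [484.01735768 204.16727527  38.        ] [482.76285703 205.46481874  38.        ]
knobtop (array([371.37922546, 254.17623431,  50.1451223 ]), [np.float64(2.956384072350001), np.float64(2.9563840723498838)])
hole (array([406.83006708, 197.92361793,  33.45777285]), [np.float64(0.2419945328874133), np.float64(0.24199453288743064)])
hole (array([415.32652827, 184.52118833,  34.12752704]), [np.float64(0.19078822075161692), np.float64(0.19078822075168642)])
20 30.610777334622302 [411.6 229.9  20. ]
20 30.671206552501314 [414.8 225.1  20. ]
20 30.95493209964966 [469.9 134.5  20. ]
20 30.737342148412946 [464.6 126.2  20. ]
26 30.610777334622295 [411.3 228.8  26. ]
26 30.671206552501314 [414.4 224.1  26. ]
26 30.95493209964966 [468.7 134.9  26. ]
26 30.73734214841293 [463.5 126.7  26. ]
[(200, array([216, 292])), (220, array([203, 304])), (240, array([194, 313])), (260, array([189, 319])), (280, array([194, 314])), (300, array([207, 301])), (310, array([207, 288])), (315, array([206, 277]))]
lid in tool [  3.10281033  -0.76201355 -31.0000115 ]
```

Call:
apply_moves:
  commands:
    - [[0.03,0.05,0,0],[0.065,0.1,0,0],[0.1,0.15,0,0],[0.123,0.203,0,0],[0.123,0.203,0,0]]

```text
time: 7.95
tcp_pos: [483.7, 205.8, 239.6]
tool_rot: [[-0.521, 0.854, -0.001], [0.854, 0.521, -0.0], [0.0, -0.001, -1.0]]
contact_force: [-1.4, -0.2, -0.6]
width: 0.662
```

Call:
apply_moves:
  commands:
    - [[0,0,0.05,0],[0,0,0.12,0],[0,0,0.2,0],[0,0,0.28,0],[0,0,0.33,0]]

```text
time: 8.57
tcp_pos: [482.2, 203.6, 73.7]
tool_rot: [[-0.52, 0.854, -0.002], [0.854, 0.52, -0.001], [0.0, -0.002, -1.0]]
contact_force: [-0.2, -0.0, -0.5]
width: 0.658
```

```bash
python3 - <<'E'
from h import *
o=monitor.observe();print(o['tcp_pos'],o['contact_force'],o['width'],o['joints'].round(1))
p=o['tcp_pos'];print('remaining to (483.5,204.4,40), tool:',o['tool_rot'].T@(np.array([483.5,204.4,40])-p)/500)
s=read_camera('scene');cv2.imwrite('pics/s3.png',cv2.resize(s[160:300,140:310],None,fx=4.2,fy=4.2,interpolation=2))
cv2.imwrite('pics/t3.png',cv2.resize(read_camera('top')[145:265,160:300],None,fx=4.5,fy=4.5,interpolation=2))
E
```

```text
[482.15653943 203.58102858  73.6585995 ] [-0.16029605 -0.02661184 -0.51918877] 0.657809743829181 [ 22.9  18.8 -13.6  57.7  -0.   81.6]
remaining to (483.5,204.4,40), tool: [-4.60915139e-06  3.26140567e-03  6.73117441e-02]
```

View pics/s3.png

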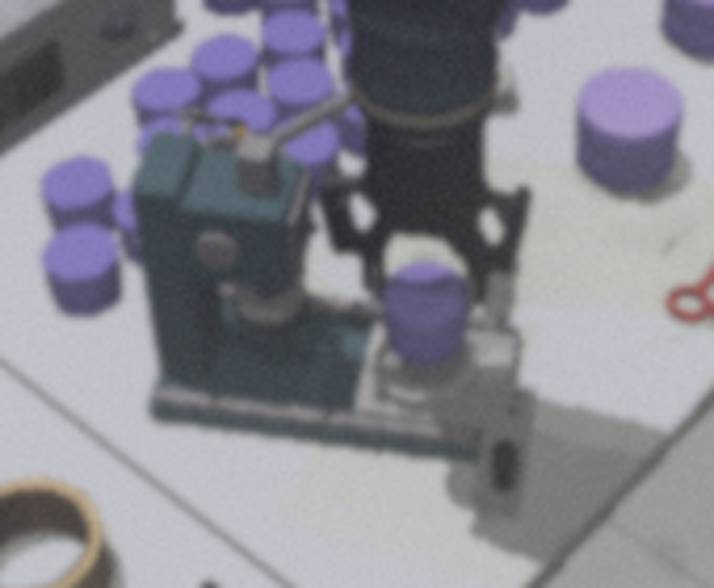

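View pics/t3.png

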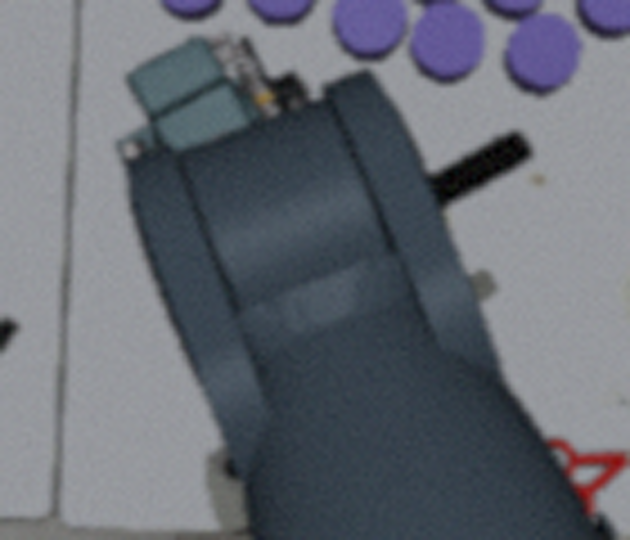

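Call:
apply_moves:
  commands:
    - [[0,0.002,0.01,0],[0,0.002,0.02,0],[0,0.002,0.03,0],[0,0.002,0.034,0],[0,0.002,0.034,0]]

```text
time: 9.3
tcp_pos: [484.1, 205.1, 58.3]
tool_rot: [[-0.52, 0.854, -0.0], [0.854, 0.52, -0.0], [-0.0, -0.0, -1.0]]
contact_force: [-0.6, -0.8, -0.4]
width: 0.659
```

```bash
python3 - <<'E'
from h import *
o=monitor.observe();p=o['tcp_pos'];print(p,o['contact_force'],o['tool_rot'].T@(np.array([483.5,204.4,40])-p)/500)
E
```

```text
[484.08279057 205.07032153  58.31307893] [-0.57462146 -0.75823835 -0.408599  ] [-0.00053859 -0.00169108  0.03662624]
```

Call:
apply_moves:
  commands:
    - [[0,-0.0015,0.004,0],[0,-0.0015,0.01,0],[0,-0.0015,0.016,0],[0,-0.0015,0.022,0],[0,-0.0015,0.026,0]]

```text
time: 9.93
tcp_pos: [483.4, 204.6, 45.0]
tool_rot: [[-0.52, 0.854, -0.0], [0.854, 0.52, -0.0], [0.0, -0.0, -1.0]]
contact_force: [0.8, 0.7, -1.0]
width: 0.659
```

Call:
apply_moves:
  commands:
    - [[0,0,0.002,0],[0,0,0.004,0],[0,0,0.006,0],[0,0,0.008,0],[0,0,0.009,0]]

```text
time: 10.55
tcp_pos: [483.5, 204.7, 40.8]
tool_rot: [[-0.52, 0.854, -0.0], [0.854, 0.52, -0.0], [-0.0, -0.0, -1.0]]
contact_force: [0.1, -0.1, -0.9]
width: 0.66
```

Call:
apply_moves:
  commands:
    - [[0,0,0.001,0],[0,0,0.002,0],[0,0,0.002,0],[0,0,0.002,0],[0,0,0.002,0]]

```text
time: 11.18
tcp_pos: [483.5, 204.7, 39.8]
tool_rot: [[-0.52, 0.854, 0.0], [0.854, 0.52, 0.0], [0.0, 0.0, -1.0]]
contact_force: [0.5, -1.0, -1.2]
width: 0.661
```

Call:
apply_moves:
  commands:
    - [[0,0,0.001,0],[0,0,0.002,0],[0,0,0.002,0],[0,0,0.002,0],[0,0,0.002,0]]

```text
time: 11.8
tcp_pos: [484.0, 205.0, 39.6]
tool_rot: [[-0.52, 0.854, 0.001], [0.854, 0.52, 0.001], [-0.0, 0.001, -1.0]]
contact_force: [-1.9, 0.7, 10.3]
width: 0.665
```

Call:
apply_moves:
  commands:
    - [[0,0,0,0],[0,0,0,0],[0,0,0,0],[0,0,0,0],[0,0,0,0]]
  jaw: 1

```text
time: 12.42
tcp_pos: [483.4, 204.7, 38.8]
tool_rot: [[-0.52, 0.854, -0.0], [0.854, 0.52, -0.0], [0.0, -0.0, -1.0]]
contact_force: [-0.3, 0.9, -0.1]
width: 1.001
```

Call:
apply_moves:
  commands:
    - [[0,0,-0.02,0],[0,0,-0.06,0],[0,0,-0.1,0],[0,0,-0.16,0],[0,0,-0.22,0]]

```text
time: 13.05
tcp_pos: [483.4, 204.7, 150.4]
tool_rot: [[-0.52, 0.854, 0.0], [0.854, 0.52, 0.0], [-0.0, 0.0, -1.0]]
contact_force: [0.8, 0.6, 0.3]
width: 1.002
```

Call:
apply_moves:
  commands:
    - [[0,0,-0.1,0],[0,-0.05,-0.15,0],[0,-0.15,-0.15,0],[0,-0.2,-0.15,0],[0,-0.2,-0.15,0]]

```text
time: 13.68
tcp_pos: [397.1, 152.1, 225.0]
tool_rot: [[-0.52, 0.854, 0.001], [0.854, 0.52, 0.001], [-0.0, 0.001, -1.0]]
contact_force: [0.8, 0.3, -0.3]
width: 1.0
```

```bash
python3 - <<'E'
from h import *
import pickle
o=monitor.observe();print(o['tcp_pos'],o['contact_force'],o['width'],o['time'])
c=cal('wrist'); pickle.dump(c,open('c7.pkl','wb'))
im=read_camera('wrist');cv2.imwrite('pics/w7.png',im)
E
```

```text
[397.14465054 152.10192808 224.96963186] [ 0.77389396  0.28072046 -0.25870253] 1.0002532622658837 13.675
```

View pics/w7.png

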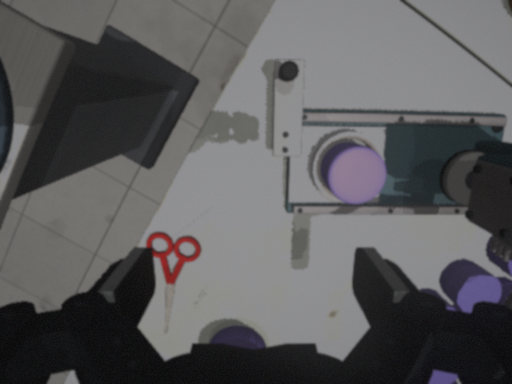

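```bash
python3 - <<'E'
from h import *
import pickle
c=pickle.load(open('c7.pkl','rb'));c5=pickle.load(open('c5.pkl','rb'))
im=cv2.imread('pics/w7.png')
e=lid(im,(357,173));print(e,onz(c,*e[0],70),onz(c,*e[0],47))
g=cv2.cvtColor(im,cv2.COLOR_BGR2GRAY); m=(g[50:100,270:310]<55).astype(np.uint8)
n,l,st,ce=cv2.connectedComponentsWithStats(m);print([(st[i],ce[i]+[270,50]) for i in range(1,n) if st[i,4]>20])
cv2.imwrite('pics/w7z.png',cv2.resize(im[40:230,260:440],None,fx=3.1,fy=3.1,interpolation=2))
o=monitor.observe();R=o['tool_rot'];p=o['tcp_pos']
y=np.radians(31);ex=np.array([np.cos(y),np.sin(y),0]);ey=np.array([-np.sin(y),np.cos(y),0])
kb=np.array([483.4,204.6,0])-70*ex+95*ey;print('knob pred',kb)
k=onz(c,288,70,71);print('knob',k)
E
```

```text
((356.6095886230469, 174.67747497558594), (56.74497985839844, 61.017696380615234), 43.524818420410156) [482.88437836 203.53282852  70.        ] [491.70762087 203.0708373   47.        ]
[(array([  9,  12,  18,  19, 265], dtype=int32), array([287.52075472,  70.9245283 ]))]
knob pred [374.46967183 249.97822832   0.        ]
knob [373.33014898 249.64550848  71.        ]
```

View pics/w7z.png

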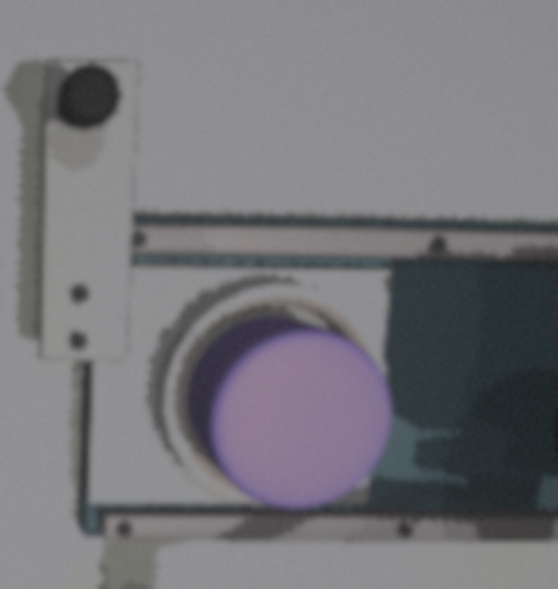

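Call:
apply_moves:
  commands:
    - [[0.05,0.02,0.02,0],[0.1,0.04,0.06,0],[0.15,0.062,0.12,0],[0.19,0.062,0.18,0],[0.19,0.062,0.2,0]]

```text
time: 14.35
tcp_pos: [374.4, 250.6, 122.4]
tool_rot: [[-0.522, 0.853, -0.002], [0.853, 0.522, -0.001], [-0.0, -0.002, -1.0]]
contact_force: [0.4, -0.5, 0.2]
width: 1.002
```

```bash
python3 - <<'E'
from h import *
import pickle
c=cal('wrist'); im=read_camera('wrist');cv2.imwrite('pics/w8.png',im);pickle.dump(c,open('c8.pkl','wb'))
o=monitor.observe();R=o['tool_rot'];p=o['tcp_pos'];print(p,o['contact_force'],o['width'],o['time'])
u=proj(c,[374,249.8,71]);print(u)
c5=pickle.load(open('c5.pkl','rb'));c7=pickle.load(open('c7.pkl','rb'))
print(tri([(c5,125,63.5),(c7,287.7,70.5)]))
print(R.T@(np.array([374,249.8,43])-p)/500)
E
```

```text
[374.67488414 249.96205123 122.12535538] [-1.53630832 -0.90180737 -2.28244406] 0.9987984226380315 14.4
[253.87396679 207.16117612]
(array([373.39598761, 249.35990135,  68.89454425]), [np.float64(0.04575697829596455), np.float64(0.04575697829595799)])
[ 0.00046015 -0.00093851  0.15825335]
```

View pics/w8.png

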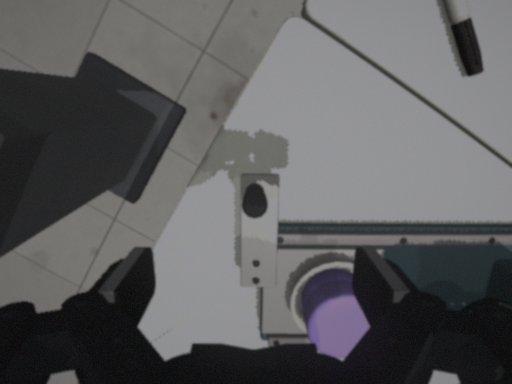

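Call:
apply_moves:
  commands:
    - [[0,-0.001,0.05,0],[0,-0.001,0.1,0],[0,-0.001,0.14,0],[0,-0.001,0.158,0],[0,-0.001,0.158,0]]

```text
time: 15.02
tcp_pos: [375.2, 249.5, 45.2]
tool_rot: [[-0.52, 0.854, 0.0], [0.854, 0.52, 0.0], [-0.0, 0.0, -1.0]]
contact_force: [-0.3, 0.9, -0.4]
width: 0.999
```

Call:
apply_moves:
  commands:
    - [[0,0,0,0],[0,0,0,0],[0,0,0,0],[0,0,0,0],[0,0,0,0]]
  jaw: 0
  squeeze: 40

```text
time: 15.65
tcp_pos: [374.9, 249.8, 45.1]
tool_rot: [[-0.52, 0.854, 0.0], [0.854, 0.52, 0.0], [0.0, 0.001, -1.0]]
contact_force: [-1.3, -0.8, 4.3]
width: 0.169
```

Call:
apply_moves:
  commands:
    - [[0,0,0,0],[0,0,0,0],[0,0,0,0],[0,0,0,0],[0,0,0,0]]

```text
time: 16.27
tcp_pos: [374.8, 249.8, 45.1]
tool_rot: [[-0.52, 0.854, 0.0], [0.854, 0.52, 0.0], [0.0, 0.001, -1.0]]
contact_force: [-1.5, -0.7, 5.6]
width: 0.162
```

```bash
python3 - <<'E'
from h import *
o=monitor.observe();R=o['tool_rot'];p=o['tcp_pos'];print(p,o['contact_force'],R.T@o['contact_force'],o['width'],o['time'])
print(np.degrees(np.arctan2(R[1,1],R[0,1])))
E
```

```text
[374.84201924 249.82726171  45.13582952] [-1.48969002 -0.7190361   5.63845964] [ 0.16097251 -1.64335983 -5.63931492] 0.1617579508212252 16.275
31.345788896953177
```

Call:
apply_moves:
  commands:
    - [[0,0.015,0,0],[0,0.045,0,0],[-0.001,0.085,0,0],[-0.001,0.125,0,0],[-0.0015,0.155,0,0]]

```text
time: 16.9
tcp_pos: [441.8, 289.8, 45.1]
tool_rot: [[-0.52, 0.854, 0.0], [0.854, 0.52, 0.0], [0.0, 0.0, -1.0]]
contact_force: [-4.0, -0.4, 8.0]
width: 0.167
```

Call:
apply_moves:
  commands:
    - [[0,0.01,0,0],[0,0.015,0,0],[0,0.019,0,0],[0,0.022,0,0],[0,0.024,0,0]]

```text
time: 17.52
tcp_pos: [451.6, 295.7, 45.1]
tool_rot: [[-0.52, 0.854, 0.0], [0.854, 0.52, 0.0], [0.0, 0.0, -1.0]]
contact_force: [-2.2, -1.6, 7.0]
width: 0.166
```

```bash
cat > st.py <<'E'
from h import *
o=monitor.observe();R=o['tool_rot'];p=o['tcp_pos'];print(p.round(2),'F',o['contact_force'].round(1),'Ftool',(R.T@o['contact_force']).round(1),'w',o['width'],o['time'])
print('travel from grasp',(R.T@(p-np.array([374.84,249.83,45.1]))).round(2))
E
python3 st.py
```

```text
[451.61 295.72  45.14] F [-2.2 -1.6  7. ] Ftool [-0.2 -2.7 -7. ] w 0.16643454443370093 17.525
travel from grasp [-7.500e-01  8.944e+01 -1.000e-02]
```

Call:
apply_moves:
  commands:
    - [[0,0.002,0,0],[0,0.004,0,0],[0,0.006,0,0],[0,0.008,0,0],[0,0.01,0,0]]

```text
time: 18.15
tcp_pos: [455.9, 298.2, 45.1]
tool_rot: [[-0.52, 0.854, 0.0], [0.854, 0.52, 0.0], [0.0, 0.0, -1.0]]
contact_force: [-1.5, -1.7, 6.6]
width: 0.167
```

Call:
apply_moves:
  commands:
    - [[0,0.002,0,0],[0,0.004,0,0],[0,0.006,0,0],[0,0.006,0,0],[0,0.006,0,0]]

```text
time: 18.77
tcp_pos: [458.5, 299.9, 45.1]
tool_rot: [[-0.52, 0.854, 0.0], [0.854, 0.52, 0.0], [-0.0, 0.0, -1.0]]
contact_force: [-0.2, -0.8, 5.3]
width: 0.167
```

```bash
python3 st.py
```

```text
[458.51 299.85  45.15] F [-0.2 -0.8  5.3] Ftool [-0.6 -0.6 -5.3] w 0.16727285094881303 18.775
travel from grasp [-0.8  97.48 -0.  ]
```

Call:
apply_moves:
  commands:
    - [[0,0.002,0,0],[0,0.004,0,0],[0,0.006,0,0],[0,0.007,0,0],[0,0.007,0,0]]

```text
time: 19.4
tcp_pos: [461.5, 301.6, 45.1]
tool_rot: [[-0.52, 0.854, 0.0], [0.854, 0.52, 0.0], [-0.0, 0.0, -1.0]]
contact_force: [-1.2, -1.7, 5.8]
width: 0.166
```

Call:
apply_moves:
  commands:
    - [[0,0.002,0,0],[0,0.004,0,0],[0,0.005,0,0],[0,0.005,0,0],[0,0.005,0,0]]

```text
time: 20.02
tcp_pos: [463.6, 302.9, 45.1]
tool_rot: [[-0.52, 0.854, 0.0], [0.854, 0.52, 0.0], [-0.0, 0.0, -1.0]]
contact_force: [-0.6, -0.4, 5.5]
width: 0.164
```

```bash
python3 st.py
```

```text
[463.61 302.93  45.14] F [-0.6 -0.4  5.5] Ftool [-0.  -0.7 -5.5] w 0.16431627180047656 20.025
travel from grasp [ -0.82 103.44  -0.  ]
```

Call:
apply_moves:
  commands:
    - [[0,0.001,0,0],[0,0.002,0,0],[0,0.003,0,0],[0,0.004,0,0],[0,0.005,0,0]]

```text
time: 20.65
tcp_pos: [465.7, 304.2, 45.1]
tool_rot: [[-0.52, 0.854, 0.0], [0.854, 0.52, 0.0], [-0.0, 0.0, -1.0]]
contact_force: [-2.3, -1.9, 6.8]
width: 0.17
```

Call:
apply_moves:
  commands:
    - [[0,0.001,0,0],[0,0.002,0,0],[0,0.003,0,0],[0,0.004,0,0],[0,0.005,0,0]]

```text
time: 21.28
tcp_pos: [467.0, 305.0, 45.0]
tool_rot: [[-0.52, 0.854, -0.001], [0.854, 0.52, -0.001], [-0.0, -0.001, -1.0]]
contact_force: [-8.2, -6.1, 12.5]
width: 0.164
```

```bash
python3 st.py
```

```text
[467.05 304.99  45.04] F [-8.2 -6.1 12.5] Ftool [ -1.  -10.2 -12.5] w 0.16383899461793894 21.275
travel from grasp [-8.5000e-01  1.0744e+02 -9.0000e-02]
```

Call:
apply_moves:
  commands:
    - [[0,0.001,0,0],[0,0.0015,0,0],[0,0.0015,0,0],[0,0.0015,0,0],[0,0.0015,0,0]]

```text
time: 21.9
tcp_pos: [467.1, 305.0, 45.0]
tool_rot: [[-0.52, 0.854, -0.002], [0.854, 0.52, -0.001], [-0.0, -0.003, -1.0]]
contact_force: [-10.9, -7.2, 14.3]
width: 0.169
```

```bash
python3 st.py
```

```text
[467.05 305.03  44.98] F [-10.9  -7.2  14.3] Ftool [ -0.5 -13.1 -14.3] w 0.1685772187057924 21.9
travel from grasp [ -0.83 107.47  -0.15]
```

Call:
apply_moves:
  commands:
    - [[0,0,0,0],[0,0,0,0],[0,0,0,0],[0,0,0,0],[0,0,0,0]]
  jaw: 0.7

```text
time: 22.52
tcp_pos: [468.4, 305.9, 44.8]
tool_rot: [[-0.52, 0.854, -0.0], [0.854, 0.52, 0.0], [0.0, -0.0, -1.0]]
contact_force: [-0.3, 0.4, 0.3]
width: 0.701
```

Call:
apply_moves:
  commands:
    - [[0,0,-0.05,0],[0,0,-0.15,0],[0,0,-0.25,0],[0,0,-0.37,0],[0,0,-0.49,0]]

```text
time: 23.15
tcp_pos: [468.0, 305.6, 291.9]
tool_rot: [[-0.52, 0.854, 0.0], [0.854, 0.52, 0.0], [0.0, 0.0, -1.0]]
contact_force: [0.6, 0.9, 0.4]
width: 0.698
```

Call:
apply_moves:
  commands:
    - [[-0.05,-0.02,-0.06,0],[-0.13,-0.05,-0.06,0],[-0.2,-0.07,-0.06,0],[-0.24,-0.08,-0.06,0],[-0.24,-0.08,-0.06,0]]

```text
time: 23.78
tcp_pos: [497.0, 181.5, 319.9]
tool_rot: [[-0.518, 0.855, 0.0], [0.855, 0.518, 0.0], [-0.0, 0.0, -1.0]]
contact_force: [-0.7, 0.3, 0.6]
width: 0.7
```

```bash
python3 - <<'E'
from h import *
import pickle
c=cal('wrist'); im=read_camera('wrist');cv2.imwrite('pics/w9.png',im);pickle.dump(c,open('c9.pkl','wb'))
E
python3 st.py
```

```text
[496.73 182.38 319.87] F [-0.4 -0.4 -0.2] Ftool [-0.1 -0.6  0.2] w 0.703108069949469 23.825
travel from grasp [-120.89   69.21 -274.78]
```

View pics/w9.png

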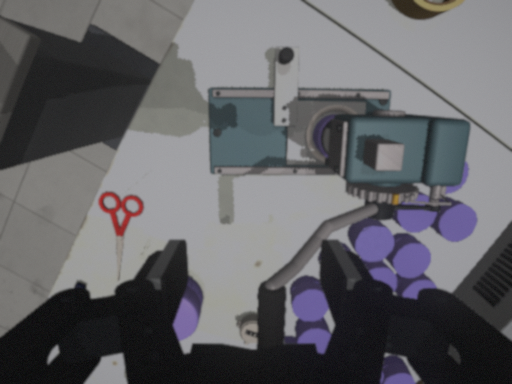

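Call:
apply_moves:
  commands:
    - [[-0.05,0,0,0],[-0.12,0,0,0],[-0.15,0,0,0],[-0.15,0,0,0],[-0.15,0,0,0]]

```text
time: 24.45
tcp_pos: [535.3, 119.5, 319.9]
tool_rot: [[-0.521, 0.854, -0.0], [0.854, 0.521, 0.0], [0.0, 0.0, -1.0]]
contact_force: [0.3, 0.1, -0.1]
width: 0.701
```

```bash
python3 - <<'E'
from h import *
import pickle
c=cal('wrist'); im=read_camera('wrist');cv2.imwrite('pics/w10.png',im);pickle.dump(c,open('c10.pkl','wb'))
E
python3 st.py
```

```text
[535.24 119.49 319.9 ] F [ 0.  -0.   0.8] Ftool [-0.  -0.  -0.8] w 0.6974194866757395 24.5
travel from grasp [-194.77   69.06 -274.83]
```

View pics/w10.png

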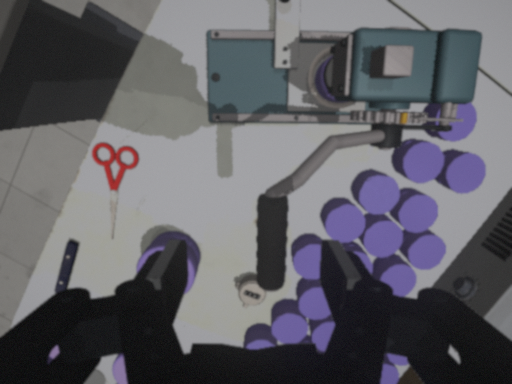

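```bash
python3 - <<'E'
from h import *
import pickle
c9=pickle.load(open('c9.pkl','rb'));c=pickle.load(open('c10.pkl','rb'))
im=cv2.imread('pics/w10.png');g=cv2.cvtColor(im,cv2.COLOR_BGR2GRAY)
for r in range(190,296,8):
    w=np.where(g[r,240:305]<45)[0]; print(r,(w[[0,-1]]+240) if len(w) else None)
g9=cv2.cvtColor(cv2.imread('pics/w9.png'),cv2.COLOR_BGR2GRAY)
for r in (284,288,292,300,320,340):
    w=np.where(g9[r,240:305]<45)[0]; print(9,r,(w[[0,-1]]+240) if len(w) else None)
print(tri([(c9,271,287),(c,272,195)]))
o=monitor.observe();R=o['tool_rot'];p=o['tcp_pos']
for z in(245,250,255):
  a=onz(c,272,195,z);b=onz(c,271,289,z);m=(a+b)/2;print(z,a.round(1),b.round(1),np.linalg.norm(a-b),np.degrees(np.arctan2(*(a-b)[[1,0]])),m.round(1),(R.T@(m-p)).round(1))
O=np.array([575.7,259.6,0]);y=np.radians(30.8)
m=onz(c,271.7,241,250)-O;print('press frame',m[0]*np.cos(y)+m[1]*np.sin(y),-m[0]*np.sin(y)+m[1]*np.cos(y))
T=cal('top');print(onz(T,266.4,182.6,250))
E
```

```text
190 None
198 [260 283]
206 [259 285]
214 [260 284]
222 [259 285]
230 [260 284]
238 [258 285]
246 [259 283]
254 [258 284]
262 [259 283]
270 [258 283]
278 [257 282]
286 [263 279]
294 None
9 284 [263 263]
9 288 [260 283]
9 292 [260 283]
9 300 [260 283]
9 320 [258 283]
9 340 [259 282]
(array([542.88750958, 129.86773295, 257.40485409]), [np.float64(0.11012201687652799), np.float64(0.11012201687648594)])
245 [545.4 127.3 245. ] [586.7  60.4 245. ] 78.6273084902427 121.68375313336813 [566.   93.9 245. ] [-37.9  12.9  74.9]
250 [544.4 128.4 250. ] [584.9  62.9 250. ] 76.9803914813415 121.68375313336821 [564.6  95.6 250. ] [-35.7  12.7  69.9]
255 [543.5 129.4 255. ] [583.   65.3 255. ] 75.33347447244023 121.68375313336816 [563.2  97.4 255. ] [-33.5  12.4  64.9]
press frame -93.37864701877888 -132.6448113635404
[562.16675426  94.81300443 250.        ]
```

Call:
apply_moves:
  commands:
    - [[-0.04,0.015,0,0],[-0.07,0.025,0.02,0],[-0.07,0.025,0.06,0],[-0.07,0.025,0.08,0],[-0.07,0.025,0.08,0]]

```text
time: 25.12
tcp_pos: [564.0, 95.2, 279.2]
tool_rot: [[-0.52, 0.854, -0.001], [0.854, 0.52, -0.0], [0.001, -0.001, -1.0]]
contact_force: [-1.2, -0.3, -0.2]
width: 0.697
```

```bash
python3 - <<'E'
from h import *
import pickle
c=cal('wrist'); im=read_camera('wrist');cv2.imwrite('pics/w11.png',im);pickle.dump(c,open('c11.pkl','wb'))
E
python3 st.py
```

```text
[564.3   95.25 279.98] F [ 0.4 -0.4  0.4] Ftool [-0.6  0.1 -0.4] w 0.6949344975793824 25.175
travel from grasp [-230.58   81.33 -234.9 ]
```

View pics/w11.png

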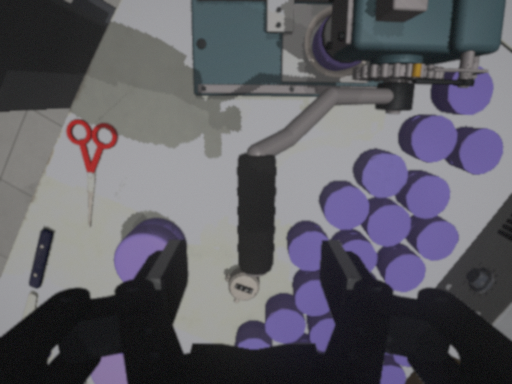

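```bash
python3 - <<'E'
from h import *
import pickle
c10=pickle.load(open('c10.pkl','rb'));c=pickle.load(open('c11.pkl','rb'))
o=monitor.observe();R=o['tool_rot'];p=o['tcp_pos']
a=onz(c,257,155,252);b=onz(c,255.5,272,252);m=(a+b)/2
print(m,R.T@(m-p),np.linalg.norm(a-b), tri([(c10,272,195),(c,257,155)]),tri([(c10,271,288),(c,255.5,272)]))
E
```

```text
[563.87211972  96.71254997 252.        ] [ 1.47404443  0.39802538 27.97639953] 74.43367641333492 (array([545.17471862, 127.86083485, 246.78115109]), [np.float64(0.2021988229349753), np.float64(0.2021988229349396)]) (array([580.23472103,  69.08473888, 261.31076409]), [np.float64(0.0397212445232665), np.float64(0.0397212445233829)])
```

Call:
apply_moves:
  commands:
    - [[0,0.001,0.03,0],[0,0.001,0.06,0],[0,0.001,0.085,0],[0,0.001,0.098,0],[0,0.001,0.098,0]]

```text
time: 25.8
tcp_pos: [564.9, 95.4, 230.8]
tool_rot: [[-0.52, 0.854, -0.0], [0.854, 0.52, -0.0], [0.0, -0.0, -1.0]]
contact_force: [-0.6, 0.2, 0.4]
width: 0.7
```

Call:
apply_moves:
  commands:
    - [[0,0,0,0],[0,0,0,0],[0,0,0,0],[0,0,0,0],[0,0,0,0]]
  jaw: 0
  squeeze: 60

```text
time: 26.42
tcp_pos: [565.5, 95.5, 231.6]
tool_rot: [[-0.52, 0.854, 0.002], [0.854, 0.52, 0.0], [-0.001, 0.002, -1.0]]
contact_force: [0.3, 0.8, 4.7]
width: 0.222
```

```bash
python3 st.py
```

```text
[565.47  95.51 231.56] F [0.3 0.8 4.7] Ftool [ 0.5  0.7 -4.7] w 0.222280337662959 26.425
travel from grasp [-231.05   82.86 -186.21]
```

```bash
python3 - <<'E'
import numpy as np
t=np.arange(0,13)*.2618/4
f=-(np.cos(t-.698)-np.cos(.698))*150; d=(np.sin(.698)+np.sin(t-.698))*150
for i in range(1,13): print(i,t[i].round(3),'pos',f[i].round(1),d[i].round(1),'inc/500',((f[i]-f[i-1])/500).round(4),((d[i]-d[i-1])/500).round(4))
E
```

```text
1 0.065 pos -6.1 7.7 inc/500 -0.0121 0.0154
2 0.131 pos -11.6 15.8 inc/500 -0.0111 0.0162
3 0.196 pos -16.6 24.3 inc/500 -0.01 0.0169
4 0.262 pos -21.0 33.0 inc/500 -0.0089 0.0175
5 0.327 pos -24.9 42.1 inc/500 -0.0077 0.0181
6 0.393 pos -28.1 51.3 inc/500 -0.0065 0.0185
7 0.458 pos -30.8 60.8 inc/500 -0.0053 0.0189
8 0.524 pos -32.8 70.4 inc/500 -0.004 0.0192
9 0.589 pos -34.2 80.1 inc/500 -0.0028 0.0194
10 0.654 pos -34.9 89.9 inc/500 -0.0015 0.0196
11 0.72 pos -35.0 99.7 inc/500 -0.0002 0.0196
12 0.785 pos -34.5 109.5 inc/500 0.0011 0.0196
```

Call:
apply_moves:
  commands:
    - [[0,-0.006,0.0075,0],[0,-0.012,0.0155,0],[0,-0.012,0.0155,0],[0,-0.012,0.0155,0],[0,-0.012,0.0155,0]]

```text
time: 27.05
tcp_pos: [560.5, 92.5, 224.1]
tool_rot: [[-0.52, 0.854, 0.002], [0.854, 0.52, 0.001], [-0.001, 0.002, -1.0]]
contact_force: [2.3, 0.3, 7.4]
width: 0.221
```

```bash
cat > lv.py <<'E'
from h import *
o=monitor.observe();R=o['tool_rot'];p=o['tcp_pos'];q=p-np.array([565.47,95.51,231.56])
x=R.T@q; F=R.T@o['contact_force']
fw=-x[1]; dn=x[2]
th=np.arctan2(dn-150*np.sin(.698),fw+150*np.cos(.698))+.698; r=np.hypot(dn-150*np.sin(.698),fw+150*np.cos(.698))
a=th-.698; tang=np.array([np.sin(a),np.cos(a)]) # (fwd? ) d/dth: fwd=-sin a, down=cos a
Ft=-( -F[1]*-np.sin(a)+F[2]*np.cos(a)); Fr=-(-F[1]*np.cos(a)+F[2]*np.sin(a))
print('t',o['time'],'disp fwd/down/lat',fw.round(2),dn.round(2),x[0].round(2),'theta',th.round(4),'r',r.round(1),'Ft',Ft.round(2),'Fr',Fr.round(2),'w',round(o['width'],3),'tilt',R[:,2].round(4))
E
python3 lv.py
```

```text
t 27.05 disp fwd/down/lat 5.78 7.45 0.01 theta 0.0629 r 149.9 Ft 7.28 Fr -2.64 w 0.221 tilt [ 2.2e-03  7.0e-04 -1.0e+00]
```

Call:
apply_moves:
  commands:
    - [[0,-0.0055,0.008,0],[0,-0.011,0.016,0],[0,-0.011,0.016,0],[0,-0.011,0.016,0],[0,-0.011,0.016,0]]

```text
time: 27.68
tcp_pos: [555.6, 89.6, 215.9]
tool_rot: [[-0.52, 0.854, 0.002], [0.854, 0.52, 0.0], [-0.0, 0.002, -1.0]]
contact_force: [-0.7, 0.3, 5.5]
width: 0.219
```

```bash
python3 lv.py
```

```text
t 27.675 disp fwd/down/lat 11.54 15.69 0.08 theta 0.1299 r 150.0 Ft 4.4 Fr -3.38 w 0.219 tilt [ 1.6e-03  5.0e-04 -1.0e+00]
```

Call:
apply_moves:
  commands:
    - [[0,-0.005,0.0085,0],[0,-0.01,0.017,0],[0,-0.01,0.017,0],[0,-0.01,0.017,0],[0,-0.01,0.017,0]]

```text
time: 28.3
tcp_pos: [551.0, 86.9, 206.9]
tool_rot: [[-0.52, 0.854, 0.0], [0.854, 0.52, 0.0], [-0.0, 0.0, -1.0]]
contact_force: [-1.5, 1.2, 4.9]
width: 0.219
```

```bash
python3 lv.py
```

```text
t 28.3 disp fwd/down/lat 16.86 24.65 0.15 theta 0.1994 r 150.0 Ft 3.99 Fr -2.92 w 0.219 tilt [ 3.e-04  1.e-04 -1.e+00]
```

Call:
apply_moves:
  commands:
    - [[0,-0.0045,0.0085,0],[0,-0.009,0.0175,0],[0,-0.009,0.0175,0],[0,-0.009,0.0175,0],[0,-0.009,0.0175,0]]

```text
time: 28.92
tcp_pos: [547.4, 84.6, 198.3]
tool_rot: [[-0.52, 0.854, 0.001], [0.854, 0.52, 0.0], [-0.0, 0.001, -1.0]]
contact_force: [-1.6, 0.9, 6.6]
width: 0.222
```

```bash
python3 lv.py
```

```text
t 28.925 disp fwd/down/lat 21.16 33.23 0.14 theta 0.2634 r 150.0 Ft 5.6 Fr -3.56 w 0.222 tilt [ 8.e-04  4.e-04 -1.e+00]
```

Call:
apply_moves:
  commands:
    - [[0,-0.004,0.009,0],[0,-0.0077,0.018,0],[0,-0.0077,0.018,0],[0,-0.0077,0.018,0],[0,-0.0077,0.018,0]]

```text
time: 29.55
tcp_pos: [544.2, 82.7, 189.5]
tool_rot: [[-0.52, 0.854, 0.001], [0.854, 0.52, 0.001], [-0.0, 0.001, -1.0]]
contact_force: [-0.7, 1.8, 8.3]
width: 0.222
```

```bash
python3 lv.py
```

```text
t 29.55 disp fwd/down/lat 24.86 42.01 0.16 theta 0.3269 r 150.0 Ft 7.82 Fr -2.72 w 0.222 tilt [ 1.2e-03  5.0e-04 -1.0e+00]
```

Call:
apply_moves:
  commands:
    - [[0,-0.0033,0.009,0],[0,-0.0065,0.0185,0],[0,-0.0065,0.0185,0],[0,-0.0065,0.0185,0],[0,-0.0065,0.0185,0]]

```text
time: 30.18
tcp_pos: [541.3, 81.0, 180.1]
tool_rot: [[-0.52, 0.854, 0.001], [0.854, 0.52, 0.0], [-0.0, 0.001, -1.0]]
contact_force: [-0.3, 1.9, 7.2]
width: 0.222
```

```bash
python3 lv.py
```

```text
t 30.175 disp fwd/down/lat 28.24 51.45 0.21 theta 0.3938 r 150.0 Ft 7.12 Fr -1.48 w 0.222 tilt [ 8.e-04  5.e-04 -1.e+00]
```

Call:
apply_moves:
  commands:
    - [[0,-0.0027,0.0095,0],[0,-0.0053,0.019,0],[0,-0.0053,0.019,0],[0,-0.0053,0.019,0],[0,-0.0053,0.019,0]]

```text
time: 30.8
tcp_pos: [538.9, 79.6, 170.4]
tool_rot: [[-0.52, 0.854, 0.0], [0.854, 0.52, 0.0], [0.0, 0.001, -1.0]]
contact_force: [-1.2, 1.8, 5.2]
width: 0.221
```

```bash
python3 lv.py
```

```text
t 30.8 disp fwd/down/lat 30.97 61.11 0.25 theta 0.4607 r 150.1 Ft 5.01 Fr -1.35 w 0.221 tilt [ 4.e-04  5.e-04 -1.e+00]
```

Call:
apply_moves:
  commands:
    - [[0,-0.002,0.0095,0],[0,-0.004,0.019,0],[0,-0.004,0.019,0],[0,-0.004,0.019,0],[0,-0.004,0.019,0]]

```text
time: 31.42
tcp_pos: [537.3, 78.7, 161.1]
tool_rot: [[-0.52, 0.854, 0.001], [0.854, 0.52, 0.001], [0.0, 0.001, -1.0]]
contact_force: [-0.8, 2.6, 7.5]
width: 0.215
```

```bash
python3 lv.py
```

```text
t 31.425 disp fwd/down/lat 32.86 70.42 0.24 theta 0.5239 r 150.1 Ft 7.51 Fr -0.63 w 0.215 tilt [ 8.e-04  6.e-04 -1.e+00]
```

Call:
apply_moves:
  commands:
    - [[0,-0.0014,0.0095,0],[0,-0.0028,0.0195,0],[0,-0.0028,0.0195,0],[0,-0.0028,0.0195,0],[0,-0.0028,0.0195,0]]

```text
time: 32.05
tcp_pos: [536.2, 78.0, 151.5]
tool_rot: [[-0.52, 0.854, 0.001], [0.854, 0.52, 0.001], [0.0, 0.001, -1.0]]
contact_force: [-1.0, 2.9, 9.8]
width: 0.218
```

```bash
python3 lv.py
```

```text
t 32.05 disp fwd/down/lat 34.21 80.03 0.24 theta 0.5886 r 150.0 Ft 9.86 Fr -0.44 w 0.218 tilt [ 1.e-03  6.e-04 -1.e+00]
```

Call:
apply_moves:
  commands:
    - [[0,-0.0007,0.01,0],[0,-0.0015,0.0195,0],[0,-0.0015,0.0195,0],[0,-0.0015,0.0195,0],[0,-0.0015,0.0195,0]]

```text
time: 32.67
tcp_pos: [535.5, 77.5, 141.6]
tool_rot: [[-0.52, 0.854, 0.001], [0.854, 0.52, 0.001], [0.0, 0.001, -1.0]]
contact_force: [-1.9, 1.5, 8.1]
width: 0.222
```

```bash
python3 lv.py
```

```text
t 32.675 disp fwd/down/lat 35.03 89.93 0.24 theta 0.6549 r 150.1 Ft 8.04 Fr -1.22 w 0.222 tilt [ 7.e-04  6.e-04 -1.e+00]
```

Call:
apply_moves:
  commands:
    - [[0,0,0.01,0],[0,0,0.0195,0],[0,0,0.0195,0],[0,0,0.0195,0],[0,0,0.0195,0]]

```text
time: 33.3
tcp_pos: [535.3, 77.5, 131.7]
tool_rot: [[-0.52, 0.854, 0.0], [0.854, 0.52, 0.001], [0.0, 0.001, -1.0]]
contact_force: [-2.1, 2.4, 6.3]
width: 0.224
```

```bash
python3 lv.py
```

```text
t 33.3 disp fwd/down/lat 35.16 99.83 0.28 theta 0.7208 r 150.1 Ft 6.35 Fr -0.39 w 0.224 tilt [ 4.e-04  5.e-04 -1.e+00]
```

Call:
apply_moves:
  commands:
    - [[0,0.0005,0.0095,0],[0,0.001,0.019,0],[0,0.001,0.019,0],[0,0.001,0.019,0],[0,0.001,0.019,0]]

```text
time: 33.92
tcp_pos: [535.8, 77.8, 122.3]
tool_rot: [[-0.52, 0.854, 0.001], [0.854, 0.52, 0.001], [0.0, 0.001, -1.0]]
contact_force: [-1.8, 2.6, 9.6]
width: 0.221
```

```bash
python3 lv.py
```

```text
t 33.925 disp fwd/down/lat 34.62 109.21 0.27 theta 0.7835 r 150.1 Ft 9.59 Fr 0.58 w 0.221 tilt [ 5.e-04  5.e-04 -1.e+00]
```

```bash
python3 - <<'E'
from h import *
cv2.imwrite('pics/w12.png',read_camera('wrist'))
s=read_camera('scene');cv2.imwrite('pics/s12.png',cv2.resize(s[120:300,130:350],None,fx=3.3,fy=3.3,interpolation=2))
E
python3 lv.py
```

```text
t 34.025 disp fwd/down/lat 34.61 109.2 0.25 theta 0.7834 r 150.1 Ft 8.16 Fr -0.37 w 0.219 tilt [ 6.e-04  5.e-04 -1.e+00]
```

View pics/w12.png

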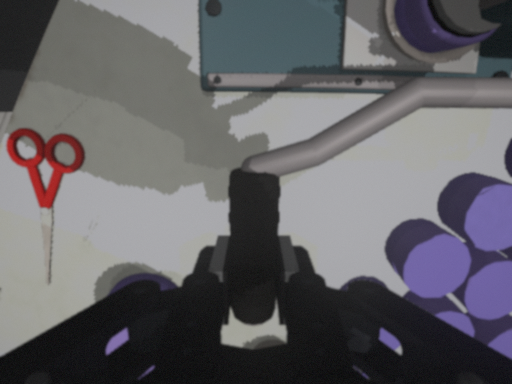

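View pics/s12.png

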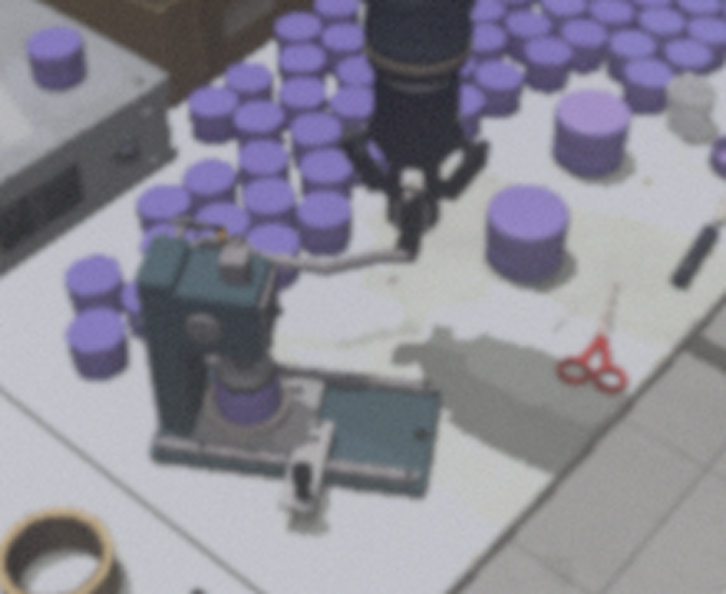

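```bash
python3 -c "
from rig import hand_in; print(hand_in())"; python3 lv.py
```

```text
the job is handed in; nothing more can be done
None
the job is handed in; nothing more can be done
```

The lilac jar is in the white nest, the carriage is fully home, and the job was handed in at 34 s with the lever held three clicks down.

- **Jar:** I took it round the lid and lowered it until the gripper felt the nest floor (about 10 N), then let go. The lid measured within about 1.5 mm of the nest centre afterwards.
- **Carriage:** It slid 107.5 mm, then hit a hard stop, where the push force rose from about 2.5 N to 13 N with no further movement.
- **Lever:** I pulled the pinched grip down in quarter-click steps. The force rose and then dropped three times: 7.3 to 4.0 N, 7.8 to 5.0 N and 9.9 to 6.3 N. Each drop came at a tooth top, and no fourth was approached. The lever ended at about 0.783 rad, against 0.785 for the third notch, with 8–9.6 N held on the grip.
- **Last pictures:** They show the presser foot on the jar, the carriage home, the lever about level in the gripper, and the snips where they were. I kept clear of the tally counter and the marker. They were not checked in the final pictures: the gripper covered the counter's spot, and the marker was out of view.

**Disagreements:** Two wrist-camera views of the nest differed by about 1.8 mm, so I placed the jar between them. One early two-view measurement of the knob was off (50 mm high, with a 3 mm ray miss). A second measurement gave 69 mm, which agrees with the text, so I used that one.

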